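# Clear the bracket fixture and hold its hitched arm up

### The job

A colleague is about to change the green nest of this fixture. Lift the formed bracket out of the nest and set it down flat in the empty white tray (do not drop it); then pull the orange latch knob sideways against its spring, lift the blue arm off its ball, and finish while still holding it, steady, with its coupler at least 6 cm above the ball. Leave the other things on the bench where they are.

Things in the scene. Friction and masses are not known exactly. Their poses are not given: they have to be found in the camera images.
- fixture: Assembly fixture screwed to the bench, a grey base plate 280 x 240 x 12 mm. Origin: centre of the plate's underside, on the bench; x runs along the arm from its pivot to its ball (away from the robot), y to the left, z up. It carries the green nest (left), and the blue hold-down arm (right) that is pivoted at its robot-side end and hitched on a steel ball at its far end.
- nest (a point): Middle of the floor of the open cavity in the green nest, 20 mm above the bench. Cavity 87 mm (fixture x) x 51 mm (fixture y), 8 mm deep; the nest block is 120 x 80 mm and its top is 28 mm above the bench.
- bracket: Bright steel bracket of hat section, 84 mm long (its x) x 48 mm wide (its y) x 26 mm high, about 70 g. Flanges 3 mm thick along both long sides; between them a raised channel, 28 mm wide outside, runs the whole length. Origin: centre of the underside. It starts in the cavity, long side along fixture x, its top 18 mm above the nest; pinch it across the channel's sides from above.
- tray: Empty white open tray fixed to the bench, 120 mm (x) x 110 mm (y) outside, rim 20 mm high, walls and floor 4 mm thick. Origin: centre of its underside. It and the blue organiser may change places.
- organiser: Blue six-compartment box of screws, 120 x 110 x 30 mm, fixed; not a place for the bracket. Origin: centre of its underside.
- tongue (a joint): Angle of the blue hold-down arm about its pivot (rad): 0 lying hitched over the ball, grows as the far end rises, limit 1.1. The arm (about 0.3 kg) falls back by its own weight when let go; hitched, it has only about 0.01 rad of play.
- pivot (a point): The arm's pivot pin, 82 mm above the bench, axis along fixture y; 190 mm from the ball.
- ball (a point): Centre of the steel ball (24 mm diameter, flat underneath) on its post, 82 mm above the bench; axes as the fixture's.
- coupler (a point): Centre of the ball pocket of the coupler at the arm's far end, a blue hood 46 x 40 mm whose top is 18 mm above this point; coincides with ball while hitched and rises with the arm.
- latch (a joint): Pull of the spring latch (m): 0 shut, its pin under the ball so that the arm cannot lift; grows as the orange knob is pulled out sideways, away from the arm and the nest (fixture -y), limit 0.014. The pin is clear of the ball from 0.007 on. The spring needs about 4 N to start and 9 N at the limit, and pulls the latch shut again when released.
- knob (a point): Middle of the orange latch knob, 70 mm right of the coupler (fixture -y), 70 mm above the bench. A spool lying along fixture y: waist 16 mm in diameter, 32 mm long, between flanges 26 mm in diameter. Pinch the waist across fixture x from above; being round it turns in the grip. The knob rides on the arm: with the latch pulled, lifting it lifts the arm, on an arc of 190 mm radius about the pivot.
- phone: Black phone lying flat, 72 x 146 x 8 mm. Loose bystander; origin at the centre of its underside.
- spray: White spray can, 56 mm diameter, 150 mm tall. Loose bystander; origin at the centre of its underside.
- flux: Amber glass jar with white cap, 48 mm diameter, 50 mm tall. Loose bystander; origin at the centre of its underside.
- driver: Screwdriver lying along its x, red handle. Loose bystander.
- spool: Copper solder spool standing on its flange, 52 mm diameter, 35 mm tall. Loose bystander; origin at the centre of its underside.
- meter: Orange hand multimeter lying flat, 150 x 80 x 34 mm. Loose bystander; origin at the centre of its underside.
- tin: Flat aluminium tin, 90 x 60 x 22 mm. Loose bystander; origin at the centre of its underside.
Things that resemble listed ones, but are neither listed nor needed, are in the scene too. Of the things shaped like the tray, the white one is meant.

How it is judged:
On the way, in this order (a step that is already met when the one before it is completed fails the run):
1. the bracket is held in the fingers, clear above the nest, the arm still hitched (z of bracket in the frame of nest above 0.02 m and contact force between the fingers and bracket above 0.5 N and value of joint tongue below 0.04 rad), for 0.1 s.
2. the bracket lies flat in the white tray, let go and at rest, the arm still hitched (z of bracket in the frame of tray below 0.012 m and x of bracket in the frame of tray between -0.04 and 0.04 m and y of bracket in the frame of tray between -0.04 and 0.04 m and angle between bracket's own z axis and vertical below 0.15 rad and contact force between the fingers and bracket below 0.2 N and linear speed of bracket below 0.02 m/s and value of joint tongue below 0.04 rad), for 0.2 s.
3. the latch is pulled out with the fingers while the arm is still down on the ball (value of joint latch above 0.007 m and contact force between the fingers and latch above 1 N and value of joint tongue below 0.06 rad), for 0.1 s.
At the end, for the whole second after the job is handed in: The coupler is held by the fingers (contact over 2 N) at least 57 mm above the ball, the arm not moving (under 0.05 rad/s); the bracket lies flat (within 0.15 rad) on the white tray's floor, its centre within 40 mm of the tray's middle along each side, untouched and at rest (z of coupler in the frame of ball above 0.057 m and velocity of joint tongue between -0.05 and 0.05 rad/s and contact force between the fingers and tongue above 2 N and z of bracket in the frame of tray below 0.012 m and x of bracket in the frame of tray between -0.04 and 0.04 m and y of bracket in the frame of tray between -0.04 and 0.04 m and angle between bracket's own z axis and vertical below 0.15 rad and contact force between the fingers and bracket below 0.2 N and linear speed of bracket below 0.02 m/s); the arm keeps its last pose, push and grip.
It fails at once if the bracket is dropped (falls freely faster than 0.7 m/s) (linear speed of bracket above 0.7 m/s and contact force between the fingers and bracket below 0.1 N).
It fails at once if one of the loose bystanders is pushed more than 40 mm from its place (distance of any of phone, spray, flux, driver, spool, meter, tin from where it was at the start of the episode above 0.04 m).
It also fails if it takes over 58 s, if anything falls off the work surface, if the arm or the gripper's body presses on something with over 40 N, if the wrist force passes 120 N, or if a joint passes its speed limit or range.

### The arm

A 6-joint arm with a two-finger parallel gripper is mounted at the origin on the work surface. World frame = base frame: x ahead of the robot, y to its left, z up, the work surface at z = 0. Lengths are in m, angles in rad, forces in N, time in s.
With the tool pointing down it reaches from about 0.3 to 0.825 m from the base axis. Payload 5.4 kg.
Tool frame: the origin (TCP) lies at the very end of the fingers, on their centre line; the grasp point (between the pads) lies 19 mm behind it; z points along the fingers, y is the line along which they close (so a half turn about z gives the same grasp; the last joint's range is limited). The gripper opens to 92 mm and grips with 3 to 60 N. Pads are 20 mm wide; open, the fingers measure 128 mm over their backs; the gripper's body (75 mm by 189 mm) begins 69 mm behind the grasp point.
Start: joints at [1.115, 0.158, 1.597, -0, 1.386, -0.21], TCP at [0.14, 0.558, 0.215] pointing down, gripper open.
Joint ranges: [-2.91, 2.91], [-0.94, 2.29], [0.18, 2.7], [-1.29, 4.43], [0.17, 2.64], [-3, 3]. Speed limits (rad/s): [2.57, 2.57, 3.14, 3.14, 3.14, 3.14].

### API

Orientations are given as a rotation vector (axis times angle).
In Python, from workcell import bot gives the robot as it stands. Calls block until the motion is done:
- bot.goto(position, orientation): joint-space move of the TCP to a pose.
- bot.line_to(position, rot=None, max_speed=0.15): straight line of the TCP; rot=None keeps the orientation; max_speed is the mean speed in m/s.
- bot.set_joints(angles): joint-space move.
- bot.set_gripper(opening, newtons=None): opening from 0.0 (shut) to 1.0 (fully open); newtons is the grip in N (None keeps the last); returns when the fingers have stopped.
- bot.hold(seconds).
- bot.inverse_kinematics(position, orientation): joint angles nearest the present ones, or None.
- bot.read_camera(name): name is "side" or "top" or "wrist"; returns a dict with "pixels" (420x560x3 uint8, blue, green, red), "fx", "fy", "cx", "cy" (pixels), "R" (3x3) and "t" (3): a world point X has camera coordinates R X + t. Camera axes: x right, y down, z forward; pixel columns grow to the right and rows downward; lengths in m; the calibration is good to about 2 mm. A picture is of the moment at which its call begins. There is no depth.
A pose or a line that the arm cannot do raises bot.MotionError and nothing moves.
- bot.job_done(): hands the job in; it is judged then, once.
Readings, each from a call of its own:
- bot.current_clock(): time.
- bot.current_joints(): joint angles.
- bot.current_joint_vel(): joint speeds.
- bot.current_effort(): joint torques, N m.
- bot.current_ee_pos(): TCP position.
- bot.current_tool_rot(): TCP orientation.
- bot.current_contact_force(): force on the tool from outside, world axes, zero at the start.
- bot.current_ft_torque(): the same for the moment, N m.
- bot.current_opening(): opening from 0.0 (shut) to 1.0 (fully open).
- bot.current_grip_force(): force on a finger pad.
Only numpy, scipy, OpenCV 4.12 (cv2) and the standard library are available. Lean on these libraries where they do the work, as an engineer would, in place of code of your own. Each camera call takes 0.05 s, during which the arm holds its last target. There are 200 camera calls.

## Working session

There is one attempt and no reset: what is moved stays moved. The work goes in short steps, each a Python script; the robot and the scene stay as the last script left them, time stands still between calls to the robot, and variables do not carry over. Pictures are saved under pics/ and viewed, at most 10 in all, crops included, and the job is handed in when it is done.

```bash
mkdir -p pics; ls; python3 - <<'E'
from workcell import bot
import cv2,numpy as np,pickle
d={}
for n in("top","side"):
    c=bot.read_camera(n);d[n]=c;cv2.imwrite(f"pics/{n}0.png",c["pixels"])
    print(n,c["fx"],c["cx"],c["cy"],np.round(c["R"],3).tolist(),np.round(c["t"],3), -np.array(c["R"]).T@c["t"])
pickle.dump(d,open("cams.pkl","wb"))
print(bot.current_tool_rot(),bot.current_clock())
E
```

```text
pics
top 460.88952916947954 273.4851621265149 206.53286625833348 [[-0.005, -1.0, -0.021], [-0.993, 0.007, -0.114], [0.114, 0.02, -0.993]] [0.009 0.521 1.223] [ 0.37900945 -0.02037678  1.27376567]
side 421.87647016492076 277.14802014227774 209.0038736815014 [[0.696, -0.718, 0.011], [-0.361, -0.363, -0.859], [0.62, 0.594, -0.512]] [-0.391  0.244  0.922] [-0.21192303 -0.73982594  0.68586273]
[-3.85037631e-01 -3.11737698e+00  2.51231143e-03] 0.1
```

View pics/top0.png

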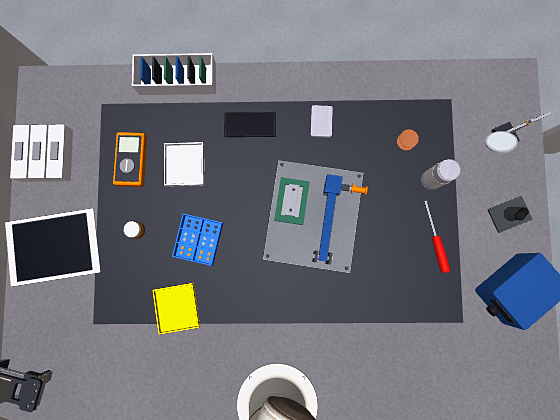

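View pics/side0.png

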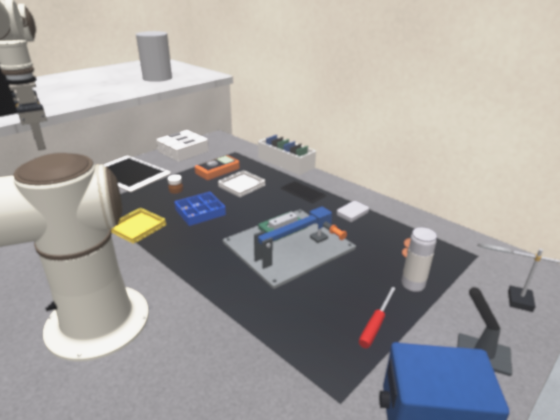

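The top view shows the fixture at about (313,217). On it are the green nest with the bracket at (292,200), the blue arm from pivot (323,257) to hood (333,184), and the orange knob at (360,189).

Tray candidates are the white open tray (184,163), the yellow tray (176,308), the card bin (173,70) and the white-framed tablet (53,246). Only (184,163) is white, empty, open and about 120x110 mm.

```bash
cat > h.py <<'E'
import cv2,numpy as np,pickle
def ray(c,uv,z):
    R=np.array(c["R"]);o=-R.T@np.array(c["t"])
    d=R.T@np.array([(uv[0]-c["cx"])/c["fx"],(uv[1]-c["cy"])/c["fy"],1.])
    return o+d*(z-o[2])/d[2]
def proj(c,X):
    p=np.array(c["R"])@np.array(X)+np.array(c["t"]);return c["fx"]*p[0]/p[2]+c["cx"],c["fy"]*p[1]/p[2]+c["cy"]
def blob(mask,box):
    x0,y0,x1,y1=box;m=np.zeros_like(mask);m[y0:y1,x0:x1]=mask[y0:y1,x0:x1]
    cs,_=cv2.findContours(m,cv2.RETR_EXTERNAL,cv2.CHAIN_APPROX_NONE)
    return max(cs,key=cv2.contourArea)
def rect(c,cnt,z):
    P=np.array([ray(c,p[0],z)[:2] for p in cnt],np.float32)
    (cx,cy),(w,h),a=cv2.minAreaRect(P*1000)
    return np.array([cx,cy])/1000,(w,h),a
E
python3 - <<'E'
from h import *
c=pickle.load(open("cams.pkl","rb"))["top"];im=c["pixels"]
hsv=cv2.cvtColor(im,cv2.COLOR_BGR2HSV);H,S,V=cv2.split(hsv)
u=lambda b:b.astype(np.uint8)*255
f=lambda n,m,b,z:print(n,*rect(c,blob(u(m),b),z))
f("plate",(V>90),(245,140,375,290),.012)
f("nest",(H>55)&(H<90)&(S>90),(260,170,320,235),.028)
f("bracketall",(V>150)&(S<60),(277,182,308,222),.03)
f("tray",(V>150)&(S<60),(150,130,215,195),.02)
f("org",(H>95)&(H<125)&(S>120),(160,200,235,275),.03)
f("yellow",(H>20)&(H<35)&(S>120),(140,270,210,340),.02)
k=(H>5)&(H<22)&(S>150)
f("knob",k,(340,175,380,205),.07)
b=(H>95)&(H<125)&(S>120)
f("arm",b,(310,165,348,270),.095)
cv2.imwrite("pics/crop1.png",np.hstack([cv2.resize(im[155:285,255:385],(400,400),interpolation=cv2.INTER_CUBIC),cv2.resize(im[110:240,130:260],(400,400),interpolation=cv2.INTER_CUBIC)]))
E
```

```text
plate [ 0.49726166 -0.11157211] (257.3266906738281, 280.65911865234375) 80.92701721191406
nest [ 0.53786407 -0.04388217] (79.49564361572266, 120.621826171875) 80.90026092529297
bracketall [ 0.53997559 -0.04430526] (47.976776123046875, 86.27117156982422) 80.9013442993164
tray [0.64498669 0.25676813] (121.88156127929688, 106.64081573486328) 0.72069251537323
org [0.43399551 0.21228641] (115.02497863769531, 121.02526092529297) 76.84416198730469
yellow [0.25048785 0.26914914] (119.8682632446289, 114.07044219970703) 9.376955032348633
knob [ 0.56044531 -0.22008838] (42.51951599121094, 24.48025131225586) 81.23255920410156
arm [ 0.48560553 -0.13608739] (41.483055114746094, 222.22373962402344) 80.97858428955078
```

View pics/crop1.png

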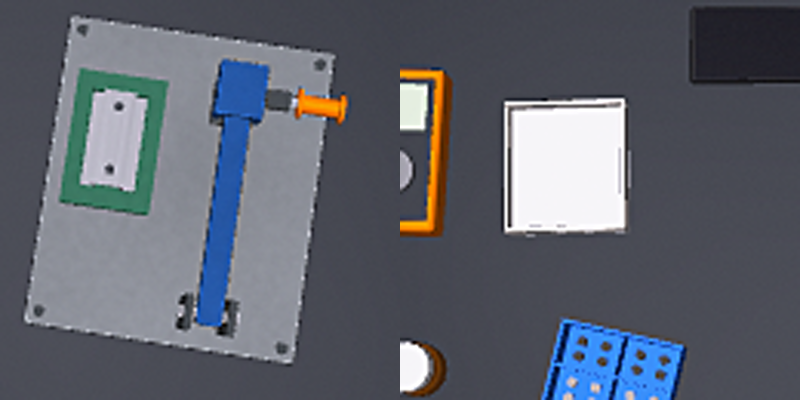

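The crop confirms the white tray (empty, plain floor), with the organiser next to it. The sizes match the description. The knob and arm measurements put the coupler at (0.5715,-0.151) and (0.572,-0.150), which agree. Next I pick the bracket.

```bash
cat >> h.py <<'E'
from scipy.spatial.transform import Rotation as Ro
YAW=np.radians(-9.08);ex=np.array([np.cos(YAW),np.sin(YAW),0]);ey=np.array([-ex[1],ex[0],0])
TRAY=np.array([.645,.2565,0]);KNOB=np.array([.5605,-.220,.07])
def down(bot,p,yaw):
    """tool-down rotvec with fingers closing along yaw+90deg; half turn chosen for least wrist angle"""
    best=None
    for k in(0,np.pi):
        r=(Ro.from_euler("z",yaw+k)*Ro.from_euler("x",np.pi)).as_rotvec()
        q=bot.inverse_kinematics(p,r)
        if q is not None and(best is None or abs(q[5])<best[0]):best=(abs(q[5]),r,q)
    return best[1]
E
python3 - <<'E'
from h import *
from workcell import bot
B=np.array([.5387,-.044,0])
p=B+[0,0,.14];r=down(bot,p,YAW)
bot.set_gripper(.6,20)
bot.goto(p,r)
bot.line_to(B+[0,0,.031],max_speed=.1)
print("down",bot.current_ee_pos(),bot.current_contact_force())
bot.set_gripper(0,20);print("open",bot.current_opening()*92,bot.current_grip_force())
bot.line_to(B+[0,0,.13],max_speed=.08)
print(bot.current_opening()*92,bot.current_grip_force(),bot.current_clock())
cv2.imwrite("pics/lift.png",np.hstack([cv2.resize(bot.read_camera("side")["pixels"][130:290,200:360],(400,400)),cv2.resize(bot.read_camera("wrist")["pixels"],(533,400))[:,66:466]]))
E
```

```text
down [ 0.53940214 -0.04421592  0.03177151] [ 0.03160263 -1.24576774  0.83565563]
open 27.457692049919785 20.000145435333252
27.71156731841818 19.999824464321136 6.5167
```

View pics/lift.png

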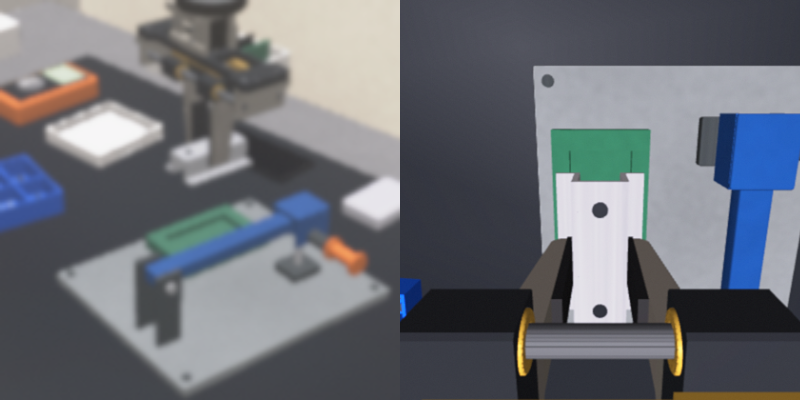

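The side view on the left shows the bracket gripped level above the empty nest, with the arm still hitched. In the wrist view on the right it sits square between the pads. Next I place it in the tray.

```bash
python3 - <<'E'
from h import *
from workcell import bot
p=TRAY+[0,0,.13];r=down(bot,p,np.radians(.7))
bot.goto(p,r)
bot.line_to(TRAY+[0,0,.025],max_speed=.08)
f0=bot.current_contact_force()[2]
z=.018
while z>.012:
    bot.line_to(TRAY+[0,0,z],max_speed=.03)
    f=bot.current_contact_force()[2]-f0
    if abs(f)>3:break
    z-=.001
print("z",z,f,bot.current_ee_pos())
bot.set_gripper(.5,20);bot.hold(.3)
bot.line_to(TRAY+[0,0,.2],max_speed=.1)
bot.hold(.2)
p=KNOB-.003*ey+[0,0,.16];r=down(bot,p,YAW+np.pi/2)
bot.goto(p,r)
print(bot.current_ee_pos(),bot.current_joints(),bot.current_clock())
c=bot.read_camera("top");im=c["pixels"]
w=bot.read_camera("wrist")["pixels"]
cv2.imwrite("pics/placed.png",np.hstack([cv2.resize(im[120:220,130:230],(400,400)),cv2.resize(w,(533,400))[:,66:466]]))
E
```

```text
z 0.013999999999999995 6.65152862113507 [0.64532725 0.25655768 0.01523038]
[ 0.56040115 -0.22213764  0.2299362 ] [-5.77784785e-01  2.19783300e-01  1.49637475e+00  2.98219016e-04
  1.42553541e+00 -4.20869723e-01] 16.5917
```

View pics/placed.png

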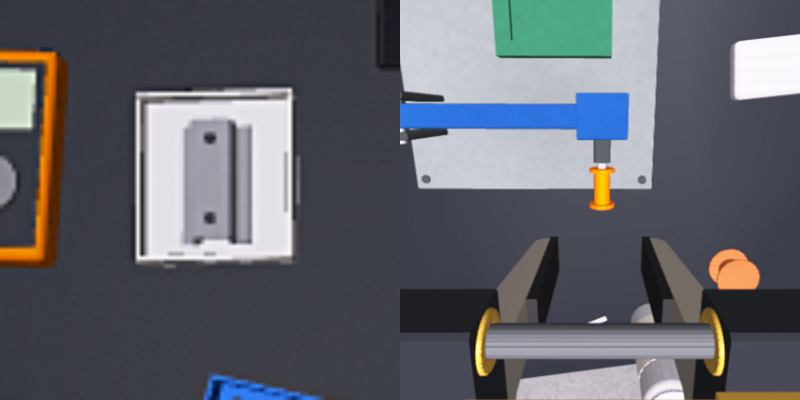

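The bracket lies flat near the middle of the tray, at about (210,180) in the crop. In the wrist view the knob at (601,188) is centred between the fingers. Next I grip the knob and pull it.

```bash
python3 - <<'E'
from h import *
from workcell import bot
G=KNOB-.003*ey;G[2]=.051
bot.line_to(G,max_speed=.08);print("at",bot.current_ee_pos(),bot.current_contact_force())
bot.set_gripper(0,40);print("open mm",bot.current_opening()*92,bot.current_grip_force())
bot.hold(.1);f0=bot.current_contact_force()
for d in(.004,.008,.012):
    bot.line_to(G-d*ey,max_speed=.03);bot.hold(.1)
    f=bot.current_contact_force()
    print(d,(bot.current_ee_pos()-G)@-ey,(f-f0)@ey,f-f0,bot.current_opening()*92)
bot.hold(.3)
cv2.imwrite("pics/pull.png",np.hstack([cv2.resize(bot.read_camera("top")["pixels"][160:220,310:390],(533,400)),]))
print(bot.current_clock())
E
```

```text
at [ 0.56024722 -0.22311532  0.05136182] [-0.01917801  0.70623098 -1.34943451]
open mm 15.096456653524273 39.99714195728302
0.004 0.002682421305322113 4.301405358621583 [1.00820569 4.19486303 0.49985479] 14.950950100604842
0.008 0.006207354267477841 4.6197490773685415 [0.75483992 4.55773846 0.52674982] 14.929489037499883
0.012 0.00980270404026199 6.810562195627402 [1.56986169 6.64609959 0.80036938] 14.991460186522119
21.2583
```

View pics/pull.png

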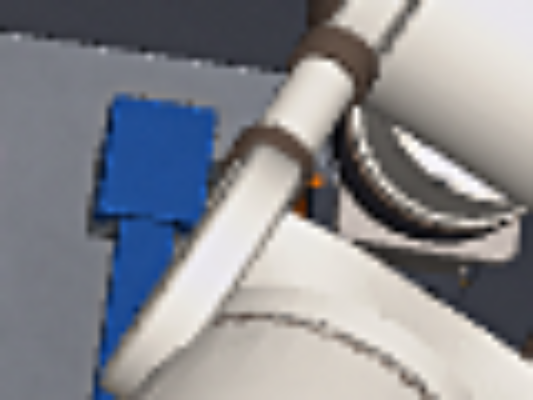

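The arm hides the knob in this view. The rise from 4.3 to 6.8 N over 9.8 mm fits the spring, so the latch is about 8–10 mm out. I'll pull a little further for margin, then lift along the arc.

```bash
python3 - <<'E'
from h import *
from workcell import bot
G=KNOB-.003*ey;G[2]=.051
G=G-.014*ey
f=lambda:np.round(bot.current_contact_force(),1)
bot.line_to(G,max_speed=.03);bot.hold(.3);print("pull",f())
def arc(t):
    c,s=np.cos(t),np.sin(t);x=.19*c+.012*s;z=.19*s-.012*c
    return G+(x-.19)*ex+[0,0,z+.012]
for t in np.arange(.03,.421,.03):
    bot.line_to(arc(t),max_speed=.05)
    F=f();print(round(t,2),F,np.round((bot.current_ee_pos()-G)[2],4))
    if np.linalg.norm(F)>35:print("STOP");break
bot.hold(.5)
print(bot.current_opening()*92,bot.current_grip_force(),f(),bot.current_clock())
d={n:bot.read_camera(n) for n in("top","side")};pickle.dump(d,open("cams2.pkl","wb"))
cv2.imwrite("pics/up.png",np.hstack([cv2.resize(d["side"]["pixels"][180:300,220:380],(400,400)),cv2.resize(d["top"]["pixels"][120:280,120:400],(400,400))]))
E
```

```text
pull [ 9.2  6.9 -2.1]
0.03 [ 8.6  7.  -3.3] 0.0059
0.06 [ 7.8  7.7 -3.4] 0.0116
0.09 [ 8.7  7.1 -4.5] 0.0172
0.12 [ 8.7  6.6 -4.2] 0.0229
0.15 [ 9.8  7.3 -4.4] 0.0287
0.18 [ 7.8  7.2 -1.4] 0.0346
0.21 [ 8.5  6.7 -3.4] 0.0401
0.24 [ 8.9  7.2 -2.2] 0.046
0.27 [ 9.1  7.1 -2.1] 0.0515
0.3 [ 8.9  7.2 -1.2] 0.0574
0.33 [ 8.9  8.  -2. ] 0.0628
0.36 [ 9.1  6.9 -0. ] 0.0685
0.39 [10.   7.7 -1.8] 0.0739
0.42 [ 9.6  5.9 -0.9] 0.0796
15.143359920246485 39.99390184879303 [9.5 5.8 0.2] 26.0417
```

View pics/up.png

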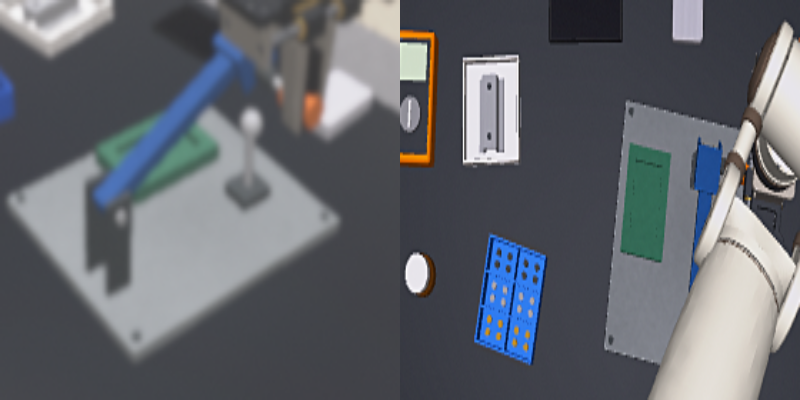

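The side view shows the arm raised well clear of the bare ball at (252,120), with the orange knob still in the fingers at (313,110). The bracket is still in the tray. Before handing in, I check the coupler height numerically and that it holds steady.

```bash
python3 - <<'E'
from h import *
from workcell import bot
p0=bot.current_ee_pos();bot.hold(1);c=bot.read_camera("side")
C=KNOB+.07*ey;P=C-.19*ex;P[2]=.082
for t in(.25,.3,.35,.42):
    a=ex*np.cos(t)+np.array([0,0,np.sin(t)]);n=-ex*np.sin(t)+np.array([0,0,np.cos(t)])
    Q=[P+.167*a+.018*n+s*.02*ey for s in(1,-1)]
    print(t,[np.round(proj(c,q),1) for q in Q])
hsv=cv2.cvtColor(c["pixels"],cv2.COLOR_BGR2HSV)
m=((hsv[...,0]>95)&(hsv[...,0]<125)&(hsv[...,1]>120)).astype(np.uint8)*255
k=blob(m,(240,170,335,280))[:,0];print("top px",k[k[:,1].argmin()],"right px",k[k[:,0].argmax()],"left px",k[k[:,0].argmin()])
print(bot.current_ee_pos()-p0,bot.current_contact_force(),bot.current_grip_force())
E
```

```text
0.25 [array([307.1, 198.7]), array([317.1, 204.9])]
0.3 [array([306.3, 196.4]), array([316.4, 202.6])]
0.35 [array([305.4, 194.3]), array([315.5, 200.4])]
0.42 [array([303.9, 191.4]), array([314.1, 197.5])]
top px [306 191] right px [316 199] left px [258 237]
[ 1.60600811e-06  8.44839868e-06 -9.16636769e-06] [9.35414901 6.93656528 0.35075406] 39.993896484375
```

```bash
python3 -c "
from workcell import bot
print(bot.job_done(),bot.current_clock())"
```

```text
the job is handed in; nothing more can be done
the job is handed in; nothing more can be done
```

The job is handed in, with no verdict returned: the bracket lies flat in the white tray, and the unlatched blue arm is held steady by its knob with the coupler about 7 cm above the ball; I took the knob grip to count as finger contact with the arm.

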